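Fit and hold the knurled drive collar on the bench spindle

TASK

Pull open the drawer of the small parts cabinet (it has a bar handle), take out the knurled collar and put it, right way up, over the spindle of the bench unit. Turn it until one of its hidden keyways drops over the cross pin, then push it fully home against the spring plate and finish while still holding it pushed home: do not let go. Leave the spacer ring, the tape measure and the sanding block where they are.

Things in the scene. Friction and masses are not known exactly. Their poses are not given: they have to be found in the camera images.
- cabinet_drawer0 (a joint): The cabinet's only drawer: slide in m, 0 shut, 0.134 fully open, growing as it is pulled straight out of the cabinet's front (along the cabinet's -x). It moves with about 1 to 3 N and stays where it is left.
- cabinet: Low plywood parts cabinet, 200 deep (x) x 240 wide (y) x 85 mm high, fixed to the bench; origin at the centre of its underside; its front and drawer face its own -x (roughly the robot). It stands left or right of the middle.
- drawer_floor (a point): Centre of the drawer's inner floor, 22 mm above the bench, moving with the drawer; axes as the cabinet's. Inside: 155 (x) x 198 (y) mm; side walls rise to 63 mm and the front panel to 72 mm above the bench. The inside of the front wall is 21 mm behind the drawer's front face.
- cabinet_drawer0_handle (a point): Middle of the drawer's handle, a dark steel bar of 11 mm diameter, 120 mm long, level along the cabinet's y, 35 mm in front of the drawer's face and 47 mm above the bench, carried by two posts 51 mm either side of this point; moves with the drawer. Its axes are the cabinet's. It can be pinched from above.
- collar: Knurled aluminium ring, 52 mm across (50 mm between fingers), 44 mm high, about 0.2 kg; origin at the centre of its underside, z up its axis. It lies right way up in the front half of the shut drawer. Bore 28.4 mm, right through; four keyways, 9.5 mm wide, 26 mm deep, open only at the underside, hidden from above and outside, lie along its own +x, -x, +y and -y.
- machine: Grey bench spindle unit, 210 (x) x 150 (y) mm, fixed, on the other side of the middle from the cabinet; origin at the centre of its underside. The grey housing is 36 mm high; a black motor cover, 75 (x) x 120 (y) mm, centred 62 mm behind the origin (+x), rises to 86 mm. The upright steel spindle stands 50 mm from the origin along -x.
- seat (a point): Point on the upright steel spindle's axis, 58 mm above the bench: where the collar's origin is when the collar is fully home; z up. The spindle is 26 mm in diameter and narrows over its last 8 mm to 16 mm at its tip, 54 mm above this point.
- pin_top (a point): Point on the spindle's axis level with the top of the cross pin, 21 mm above the seat: a collar whose keyways are not over the pin rests here. The pin is 6 mm thick, 40 mm long overall, level. Its direction differs every time and is not told (this point's axes say nothing of it): turn the collar, a quarter turn at most, until it drops. The fit has about 0.1 rad of play each way.
- plate (a joint): Round steel spring plate, 48 mm across, around the spindle under the pin: slide in m, 0 up (its top 8 mm above the seat point), 0.008 fully pressed, growing downward. It starts to give at 4 N and needs 9.6 N when fully down; the collar's weight alone does not press it, so a collar let go is lifted off home.
- spacer: Bystander: plain smooth dark steel spacer ring, 42 mm across, 22 mm high, lying on the bench near the middle; origin at the centre of its underside.
- tape: Bystander: black tape measure, 62 x 34 x 58 mm high, standing on the bench near the middle; origin at the centre of its underside.
- sandblock: Bystander: cork sanding block, 90 x 50 x 34 mm high, on the bench near the middle; origin at the centre of its underside.

How it is judged:
By the outcome, as a careful person would: the job done as asked, in the order asked, and still so for the second after the job is handed in, while the arm keeps its last pose, push and grip.
It also fails if it takes over 64 s, if anything falls off the work surface, if the arm or the gripper's body presses on something with over 40 N, if the wrist force passes 120 N, or if a joint passes its speed limit or range.

ROBOT

A 7-joint arm with a two-finger parallel gripper is mounted at the origin on the work surface. World frame = base frame: x ahead of the robot, y to its left, z up, the work surface at z = 0. Lengths are in m, angles in rad, forces in N, time in s.
With the tool pointing down it reaches from about 0.425 to 0.875 m from the base axis. Payload 4.7 kg.
Tool frame: the origin (TCP) lies midway between the tips of the shut fingers; the grasp point (between the pads) lies 19 mm behind it; z points along the fingers, y is the line along which they close (so a half turn about z gives the same grasp; the last joint's range is limited). The gripper opens to 87 mm and grips with 3 to 60 N. Pads are 19 mm wide; open, the fingers measure 117 mm over their backs; the gripper's body (75 mm by 190 mm) begins 51 mm behind the grasp point.
Start: joints at [-1.307, 0.321, -0.07, 1.45, 0.023, 1.371, -0.057], TCP at [0.161, 0.63, 0.194] pointing down, gripper open.
Joint ranges: [-2.86, 2.86], [-0.3, 2.09], [-1.38, 1.24], [0.06, 2.45], [-1.56, 4.7], [0.09, 2.05], [-2.69, 2.69]. Speed limits (rad/s): [2.57, 2.57, 3.14, 3.14, 3.14, 3.14, 3.14].

INTERFACE

Orientations are given as a 3x3 rotation matrix whose columns are the frame's x, y, z axes.
In Python, from station import bot, optics, probe_bus, effector gives the robot as it stands (bot), with the cameras (optics), the readings (probe_bus) and the gripper (effector). Calls block until the motion is done:
- bot.movep(position, orientation): joint-space move of the TCP to a pose.
- bot.move_straight(position, ori=None, max_speed=0.15): straight line of the TCP; ori=None keeps the orientation; max_speed is the mean speed in m/s.
- bot.goto_joints(angles): joint-space move.
- effector.let_go() and effector.clamp(newtons=None): open the fingers fully, or close them until they stop; newtons is the grip in N (None keeps the last).
- bot.hold(seconds).
- bot.inverse_kinematics(position, orientation): joint angles nearest the present ones, or None.
- optics.snapshot(name): name is "scene" or "top" or "wrist"; returns a dict with "img" (384x512x3 uint8, red, green, blue), "depth" (384x512 float32, m along the optical axis (not along the pixel's ray), 0 where there is no reading), "K" (3x3 intrinsics, pixels), "k1" (the pictures are not rectified: a ray, as slopes to the right and down, at radius r is drawn at 1 + k1 r^2 times it, then the intrinsics apply), "extrinsics" (4x4, takes a point from world to camera coordinates); the wrist camera has in their place "hand_eye" (4x4, takes a point from camera to tool coordinates, whose origin is the TCP and whose axes are the flange's). Camera axes: x right, y up, looking along -z (the intrinsics and any distortion apply to the point x, -y, -z); pixel columns grow to the right and rows downward; lengths in m; the calibration is good to about 2 mm. A picture is of the moment at which its call begins: read the wrist's pose just before it.
A pose or a line that the arm cannot do raises bot.IKError and nothing moves.
- bot.job_done(): hands the job in; it is judged then, once.
Readings, each from a call of its own:
- probe_bus.current_clock(): time.
- probe_bus.current_joints(): joint angles.
- probe_bus.current_dq(): joint speeds.
- probe_bus.current_joint_efforts(): joint torques, N m.
- probe_bus.current_position(): TCP position.
- probe_bus.current_ee_rot(): TCP orientation.
- probe_bus.current_ft_force(): force on the tool from outside, world axes, zero at the start.
- probe_bus.current_wrist_torque(): the same for the moment, N m.
- probe_bus.current_width(): finger opening in m.
- probe_bus.current_finger_force(): force on a finger pad.
Only numpy, scipy, OpenCV 4.12 (cv2) and the standard library are available. Lean on these libraries where they do the work, as an engineer would, in place of code of your own. Each camera call takes 0.05 s, during which the arm holds its last target. There are 200 camera calls.

## Working session

There is one attempt and no reset: what is moved stays moved. The work goes in short steps, each a Python script; the robot and the scene stay as the last script left them, time stands still between calls to the robot, and variables do not carry over. Pictures are saved under pics/ and viewed, at most 10 in all, crops included, and the job is handed in when it is done.

```bash
mkdir -p pics; ls; cat > h.py <<'E'
import numpy as np, cv2
from station import bot, optics, probe_bus, effector
def snap(name):
    p,R=np.array(probe_bus.current_position()),np.array(probe_bus.current_ee_rot())
    s=optics.snapshot(name)
    if name=="wrist":
        T=np.eye(4);T[:3,:3]=R;T[:3,3]=p; s["c2w"]=T@np.array(s["hand_eye"])
    else: s["c2w"]=np.linalg.inv(np.array(s["extrinsics"]))
    return s
def save(s,f,crop=None,k=1):
    im=s["img"][:,:,::-1]
    if crop: im=im[crop[1]:crop[3],crop[0]:crop[2]]
    cv2.imwrite("pics/"+f,cv2.resize(im,None,fx=k,fy=k,interpolation=cv2.INTER_CUBIC))
def rays(s,uv):
    uv=np.array(uv,float).reshape(-1,1,2)
    d=np.array([float(s["k1"]),0,0,0,0])
    q=cv2.undistortPoints(uv,np.array(s["K"],float),d).reshape(-1,2)
    return np.c_[q[:,0],-q[:,1],-np.ones(len(q))]
def onz(s,uv,z):   # pixels -> world at height z
    r=rays(s,uv)@s["c2w"][:3,:3].T; o=s["c2w"][:3,3]
    return o+r*((z-o[2])/r[:,2])[:,None]
def cloud(s):
    v,u=np.mgrid[0:384,0:512]; d=s["depth"].ravel()
    P=(rays(s,np.c_[u.ravel(),v.ravel()])*d[:,None])@s["c2w"][:3,:3].T+s["c2w"][:3,3]
    P[d==0]=np.nan
    return P.reshape(384,512,3)
def down(a):  # tool down; y axis (closing) at angle a from world x axis
    y=np.array([np.cos(a),np.sin(a),0]);z=np.array([0,0,-1.]);return np.c_[np.cross(y,z),y,z]
E
python3 - <<'E'
from h import *
import pickle
s=snap("top");t=snap("scene")
pickle.dump({k:v for k,v in s.items()},open("top.pkl","wb"));
im=np.hstack([s["img"],t["img"]]);
save(s,"top.png",k=1.5);save(t,"scene.png",k=1.5)
print(s["c2w"],t["c2w"][:3,3],np.round(probe_bus.current_ee_rot(),3),probe_bus.current_clock(),s["k1"])
E
```

```text
pics
station.py
[[ 2.01837110e-03  9.91153146e-01 -1.32707828e-01  4.61804857e-01]
 [-9.99802843e-01 -6.21329716e-04 -1.98466519e-02 -2.44145714e-02]
 [-1.97535268e-02  1.32721721e-01  9.90956479e-01  9.42317442e-01]
 [ 0.00000000e+00  0.00000000e+00  0.00000000e+00  1.00000000e+00]] [ 1.01906879 -0.1193469   0.81509423] [[-0.969  0.247 -0.   ]
 [ 0.247  0.969 -0.002]
 [-0.    -0.002 -1.   ]] 0.1 0.017440314754205214
```

View pics/top.png

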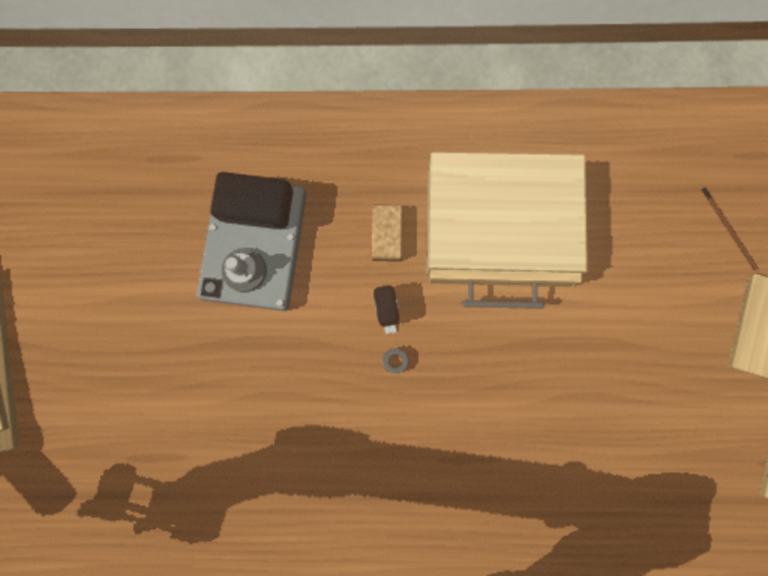

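View pics/scene.png

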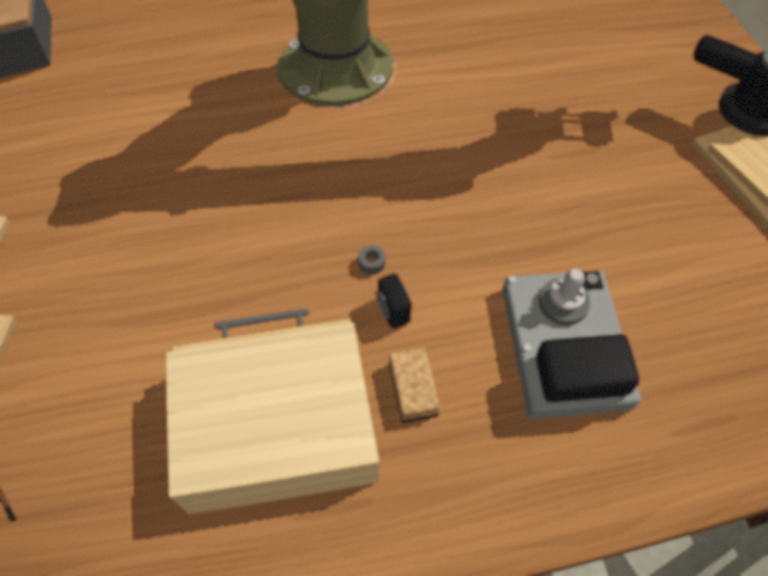

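The top view (1.5x) shows the handle bar from (463,304) to (544,306), cabinet top at (430–585, 153–270), and the spindle tip near (233,263) with the motor cover behind it. The sanding block, tape and spacer lie between, around x≈390. The scene view agrees.

```bash
python3 - <<'E'
from h import *
for name in ("top","scene"):
    s=snap(name);C=cloud(s)
    print(name)
    if name=="top":
        print("handle px",onz(s,np.array([[463,304],[544,306]])/1.5,.047).round(4).tolist())
        print("tip px",onz(s,np.array([[233,263]])/1.5,.112).round(4).tolist())
        print("cab corners",onz(s,np.array([[431,154],[584,154],[585,269],[429,269]])/1.5,.085).round(4).tolist())
        print("machine corner",onz(s,np.array([[287,309],[200,298],[304,188]])/1.5,.036).round(4).tolist())
        print("bystanders",onz(s,np.array([[396,361],[386,306],[387,232]])/1.5,[.022]).round(4).tolist())
    P=C.reshape(-1,3);P=P[np.isfinite(P).all(1)]
    def reg(x0,x1,y0,y1,z0,z1): 
        m=(P[:,0]>x0)&(P[:,0]<x1)&(P[:,1]>y0)&(P[:,1]<y1)&(P[:,2]>z0)&(P[:,2]<z1);return P[m]
    c=reg(.3,1,-.5,0,.079,.092);print("cab",len(c),c[:,2].mean(),cv2.minAreaRect(c[:,:2].astype(np.float32)))
    c=reg(.3,1,-.5,0,.037,.055);
    t=reg(.3,1,.05,.5,.09,.13);print("tip",len(t),np.median(t,0),t.min(0),t.max(0))
    t=reg(.3,1,.05,.5,.033,.040);print("mach",len(t),cv2.minAreaRect(t[:,:2].astype(np.float32)))
    t=reg(.3,1,.05,.5,.08,.09);print("cover",len(t),cv2.minAreaRect(t[:,:2].astype(np.float32)))
E
```

```text
top
handle px [[0.5574, -0.1315, 0.047], [0.5542, -0.2597, 0.047]]
tip px [[0.6126, 0.221, 0.112]]
cab corners [[0.7926, -0.0801, 0.085], [0.7907, -0.3204, 0.085], [0.6073, -0.3141, 0.085], [0.6077, -0.0755, 0.085]]
machine corner [[0.5505, 0.1525, 0.036], [0.5685, 0.2952, 0.036], [0.7535, 0.1291, 0.036]]
bystanders [[0.4671, -0.0245, 0.022], [0.5568, -0.0081, 0.022], [0.6813, -0.0095, 0.022]]
cab 7960 0.08545103486921694 ((0.7007969617843628, -0.19694706797599792), (0.24005478620529175, 0.18616202473640442), 88.57833099365234)
tip 125 [0.61292938 0.21967421 0.10855215] [0.60177114 0.16568473 0.09003587] [0.73935012 0.23516429 0.11582186]
mach 2402 ((0.6629821062088013, 0.2163470834493637), (0.14871163666248322, 0.20677292346954346), 82.95648193359375)
cover 1412 ((0.6811221837997437, 0.21359796822071075), (0.11639230698347092, 0.15988494455814362), 82.71746063232422)
scene
cab 12693 0.08424186100915627 ((0.700934886932373, -0.1940210461616516), (0.24002115428447723, 0.18760867416858673), 88.76966857910156)
tip 152 [0.6192951  0.22288845 0.10591371] [0.60354472 0.21347671 0.09014324] [0.62719441 0.23826179 0.11304648]
mach 2518 ((0.6656174659729004, 0.21964362263679504), (0.1487342119216919, 0.20738105475902557), 82.56008911132812)
cover 2054 ((0.6834269762039185, 0.2167176604270935), (0.11643016338348389, 0.16055873036384583), 83.08863067626953)
```

```bash
python3 - <<'E'
from h import *
a=np.pi/2-.023
for p in ([.61,-.196,.25],[.577,-.196,.035],[.44,-.196,.035],[.5,-.2,.035],[.615,.222,.13],[.615,.222,.06]):
    for d in (a,a-np.pi):
        q=bot.inverse_kinematics(p,down(d)); print(p,round(d,2),None if q is None else np.round(q,2))
effector.clamp(10)
print(probe_bus.current_clock())
bot.movep([.577,-.196,.20],down(a))
print(probe_bus.current_clock(),probe_bus.current_width())
s=snap("wrist");save(s,"w1.png",k=1.5);import pickle;pickle.dump(s,open("w1.pkl","wb"))
print(np.round(s["hand_eye"],3))
E
```

```text
[0.61, -0.196, 0.25] 1.55 [ 0.11  0.28  0.21  1.4  -0.06  1.47  1.86]
[0.61, -0.196, 0.25] -1.59 [ 0.15  0.28  0.15  1.4  -0.04  1.47 -1.29]
[0.577, -0.196, 0.035] 1.55 [-0.39  0.47  0.85  1.76 -0.4   1.09  2.14]
[0.577, -0.196, 0.035] -1.59 [-0.47  0.52  0.97  1.76 -0.48  1.11 -0.94]
[0.44, -0.196, 0.035] 1.55 [-0.73  0.22  1.21  2.07 -0.25  1.    2.15]
[0.44, -0.196, 0.035] -1.59 [-0.73  0.23  1.21  2.07 -0.25  1.   -0.99]
[0.5, -0.2, 0.035] 1.55 [-0.6   0.4   1.11  1.94 -0.41  1.06  2.23]
[0.5, -0.2, 0.035] -1.59 [-0.65  0.44  1.18  1.94 -0.46  1.07 -0.87]
[0.615, 0.222, 0.13] 1.55 [-0.64  0.37  0.32  1.54 -0.12  1.25  1.25]
[0.615, 0.222, 0.13] -1.59 [-0.82  0.4   0.56  1.54 -0.22  1.26 -1.82]
[0.615, 0.222, 0.06] 1.55 [-0.63  0.43  0.31  1.61 -0.14  1.13  1.26]
[0.615, 0.222, 0.06] -1.59 [-0.81  0.46  0.55  1.61 -0.26  1.14 -1.79]
1.725
4.9583 0.00070542271008943
[[ 0.     0.957  0.291  0.08 ]
 [ 1.    -0.    -0.     0.001]
 [-0.     0.291 -0.957 -0.19 ]
 [ 0.     0.     0.     1.   ]]
```

View pics/w1.png

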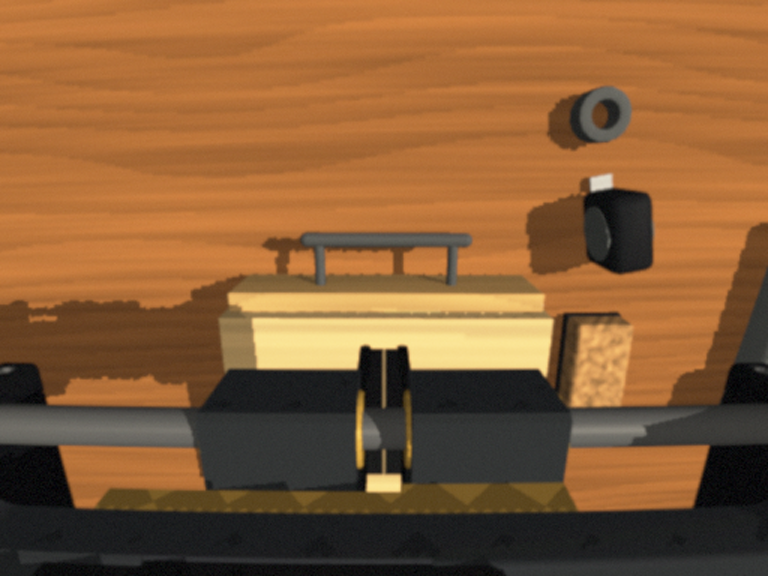

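The wrist view (1.5x) shows the handle bar from (302,240) to (470,240), the drawer panel's top front edge at row ~277, and the fingers centred over the drawer at column ~384.

```bash
python3 - <<'E'
from h import *
import pickle
s=pickle.load(open("w1.pkl","rb"))
print("handle",onz(s,np.array([[302,240],[470,240],[386,240]])/1.5,.047).round(4))
print("panel front",onz(s,np.array([[236,278],[540,277],[386,278]])/1.5,.072).round(4))
C=cloud(s).reshape(-1,3); m=(abs(C[:,2]-.0515)<.004)&(C[:,0]<.575)&(C[:,0]>.53)&(abs(C[:,1]+.196)<.07)
c=C[m];print(len(c),np.median(c,0),c.min(0),c.max(0),np.polyfit(c[:,1],c[:,0],1))
E
```

```text
handle [[ 0.5568 -0.2552  0.047 ]
 [ 0.5594 -0.1275  0.047 ]
 [ 0.5582 -0.1913  0.047 ]]
panel front [[ 0.5791 -0.3006  0.072 ]
 [ 0.5829 -0.0803  0.072 ]
 [ 0.5814 -0.1919  0.072 ]]
1172 [ 0.55720255 -0.19167687  0.05075483] [ 0.5507789  -0.25665035  0.04755293] [ 0.5749181  -0.12712286  0.05351305] [0.01923239 0.56171037]
```

```bash
python3 - <<'E'
from h import *
a=np.pi/2-.021;R=down(a)
p=np.array([.578,-.192,.033])
bot.move_straight(p+[0,0,.05],R,.2)
bot.move_straight(p,None,.08)
print(probe_bus.current_position(),probe_bus.current_ft_force(),probe_bus.current_clock())
u=-np.array([np.cos(.021),-np.sin(.021),0])
bot.move_straight(p+u*.02,None,.06);print(probe_bus.current_ft_force())
bot.move_straight(p+u*.131,None,.12);print(probe_bus.current_position(),probe_bus.current_ft_force(),probe_bus.current_clock())
q=p+u*.126
bot.move_straight(q,None,.1)
bot.move_straight(q+[0,0,.15],None,.25)
effector.let_go()
s=snap("wrist");save(s,"w2.png",k=1.5);import pickle;pickle.dump(s,open("w2.pkl","wb"))
t=snap("top");save(t,"t2.png",(256,90,440,260),4);pickle.dump(t,open("t2.pkl","wb"))
print(probe_bus.current_clock())
E
```

```text
[ 0.57821728 -0.19211676  0.03311332] [-0.13186295  0.4693227  -0.6705668 ] 6.5167
[-0.15388418 -0.75055503 -0.47884951]
[ 0.44793343 -0.18923811  0.03322549] [-0.71871452 -0.41294576 -0.74535475] 8.075
10.6917
```

View pics/t2.png

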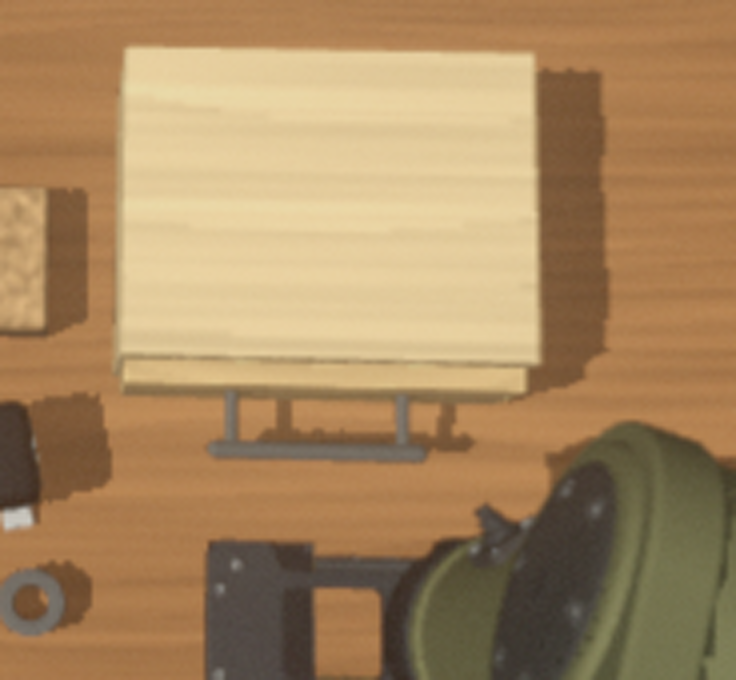

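The crop shows the drawer still shut, with the handle bar at (208–425, 452) in front of the face, and no force was felt. I'll check the wrist view for why.

View pics/w2.png

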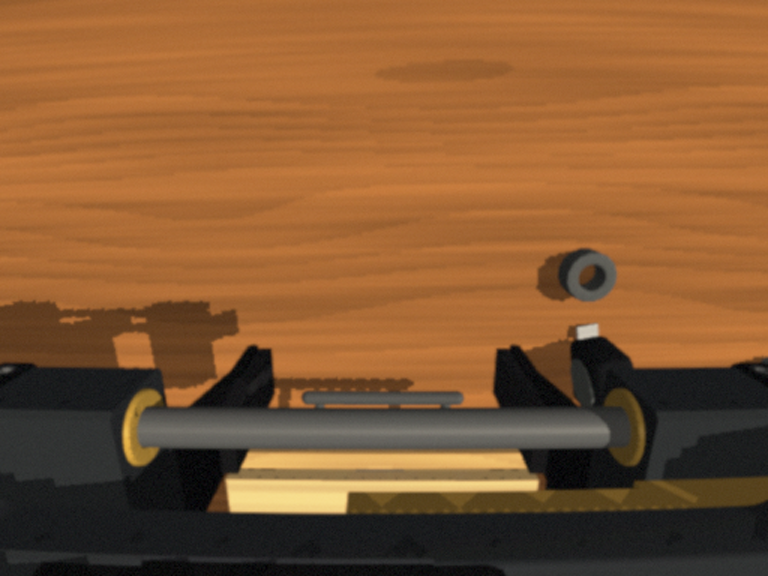

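```bash
python3 - <<'E'
from h import *
import pickle
t=pickle.load(open("t2.pkl","rb"))
f=lambda u,v:[256+u/4,90+v/4]
print("handle",onz(t,[f(208,449),f(426,454)],.047).round(4))
print("panel edge",onz(t,[f(122,390),f(525,396)],.072).round(4),onz(t,[f(122,365),f(525,365)],.072).round(4))
print(probe_bus.current_ee_rot().round(3),probe_bus.current_position(),probe_bus.current_ft_force())
E
```

```text
handle [[ 0.5584 -0.1299  0.047 ]
 [ 0.5554 -0.2594  0.047 ]]
panel edge [[ 0.5905 -0.0773  0.072 ]
 [ 0.5867 -0.3111  0.072 ]] [[ 0.6053 -0.0774  0.072 ]
 [ 0.605  -0.3119  0.072 ]]
[[-1.     0.021  0.   ]
 [ 0.021  1.    -0.   ]
 [-0.    -0.    -1.   ]] [ 0.45203564 -0.18940146  0.18299968] [0.01505778 0.48858291 1.07221807]
```

Geometry is consistent but the shut fingers slid past the bar, so I'll pinch it from above with the pads, offset so the inner finger fits in the 29 mm gap.

```bash
python3 - <<'E'
from h import *
h=np.array([.5577,-.192,.028]);u=-np.array([np.cos(.021),-np.sin(.021),0])
Rs=[down(-.021),down(np.pi-.021)]
ok=[]
for R in Rs:
    q=bot.inverse_kinematics(h+u*.031,R);q2=bot.inverse_kinematics(h+u*.13,R)
    print(None if q is None else np.round(q,2),None if q2 is None else np.round(q2,2))
    if q is not None and q2 is not None: ok.append((abs(q[6])+abs(q2[6]),len(ok),R))
R=min(ok)[2]
bot.movep(h+u*.031+[0,0,.06],R);print(probe_bus.current_clock())
bot.move_straight(h+u*.031,None,.08)
print(probe_bus.current_position(),probe_bus.current_ft_force())
effector.clamp(20);print(probe_bus.current_width(),probe_bus.current_finger_force(),probe_bus.current_ft_force(),probe_bus.current_clock())
E
```

```text
[ 0.04  0.28  0.3   1.87 -0.1   1.01  0.36] [ 0.1   0.09  0.27  2.09 -0.03  0.97  0.37]
[-0.58  0.46  1.07  1.89 -0.46  1.07 -2.48] [-0.64  0.14  1.07  2.11 -0.15  0.97 -2.65]
12.075
[ 0.52714463 -0.19154298  0.02837964] [-0.00975017  0.33479026 -0.41165317]
0.0007164578004216848 0.0 [-0.47321712  1.15648286 -0.20536002] 14.5
```

```bash
python3 - <<'E'
from h import *
t=snap("top");s=snap("scene")
a=cv2.resize(t["img"][90:270,240:440],None,fx=2,fy=2,interpolation=cv2.INTER_CUBIC)
b=cv2.resize(s["img"][100:280,80:280],None,fx=2,fy=2,interpolation=cv2.INTER_CUBIC)
cv2.imwrite("pics/c6.png",np.hstack([a,b])[:,:,::-1])
w=snap("wrist");cv2.imwrite("pics/w6.png",w["img"][:,:,::-1])
import pickle;pickle.dump(s,open("s6.pkl","wb"))
E
```

```text
(no output)
```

View pics/c6.png

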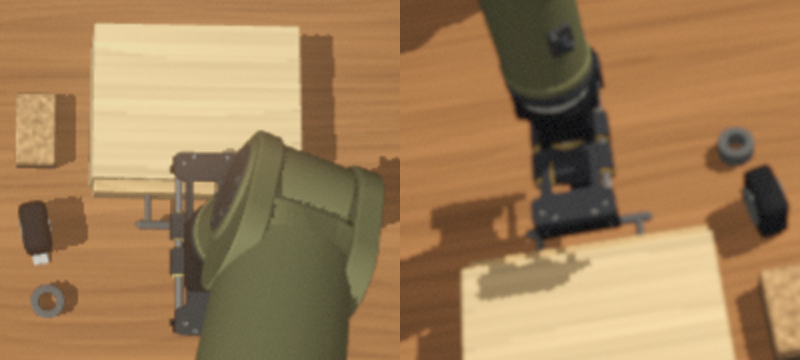

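The picture shows the fingers shut in front of the still-shut handle, which is at (137–250, 225) in the left half. Either the finger tips are above the bar or the pads missed it, so I'll measure the finger tips in tool coordinates.

```bash
python3 - <<'E'
from h import *
import pickle
for f in ("w1.pkl","w2.pkl"):
    s=pickle.load(open(f,"rb"));d=s["depth"]
    v,u=np.mgrid[0:384,0:512]
    P=(rays(s,np.c_[u.ravel(),v.ravel()])*d.ravel()[:,None])@s["hand_eye"][:3,:3].T+s["hand_eye"][:3,3]
    P=P.reshape(384,512,3)
    for u0,v0 in ([(246,235),(266,235),(256,250),(246,280),(266,280)] if f=="w1.pkl" else [(175,235),(335,235),(170,260),(150,300)]): print(f,u0,v0,P[v0,u0].round(4),d[v0,u0])
    m=(d.ravel()>0)&(d.ravel()<.22);Q=P.reshape(-1,3)[m];print("near pts z max",Q[:,2].max(),np.percentile(Q[:,2],[50,99]))
s=pickle.load(open("s6.pkl","rb"));C=cloud(s).reshape(-1,3)
m=(abs(C[:,0]-.53)<.12)&(abs(C[:,1]+.192)<.05)&(C[:,2]>.02)&(C[:,2]<.2)
c=C[m];print([(z,((c[:,2]>z)&(c[:,2]<z+.01)).sum()) for z in np.arange(.02,.2,.01).round(2)])
E
```

```text
w1.pkl 246 235 [ 0.0103 -0.0043 -0.0345] 0.16903524
w1.pkl 266 235 [ 0.0107  0.0068 -0.0354] 0.16803092
w1.pkl 256 250 [ 0.0095  0.0012 -0.0511] 0.15335605
w1.pkl 246 280 [ 0.0319 -0.0018 -0.1141] 0.08666054
w1.pkl 266 280 [ 0.0314  0.004  -0.1132] 0.087607026
near pts z max -0.02721841123458779 [-0.12185295 -0.04989373]
w2.pkl 175 235 [ 0.0091 -0.0447 -0.032 ] 0.17175145
w2.pkl 335 235 [ 0.0093  0.046  -0.0323] 0.17143004
w2.pkl 170 260 [ 0.0044 -0.0425 -0.0523] 0.15369181
w2.pkl 150 300 [-0.0023 -0.0456 -0.0764] 0.13258107
near pts z max -0.02736925488118727 [-0.12163766 -0.03851396]
[(np.float64(0.02), np.int64(0)), (np.float64(0.03), np.int64(0)), (np.float64(0.04), np.int64(23)), (np.float64(0.05), np.int64(34)), (np.float64(0.06), np.int64(11)), (np.float64(0.07), np.int64(152)), (np.float64(0.08), np.int64(1051)), (np.float64(0.09), np.int64(17)), (np.float64(0.1), np.int64(3)), (np.float64(0.11), np.int64(0)), (np.float64(0.12), np.int64(57)), (np.float64(0.13), np.int64(208)), (np.float64(0.14), np.int64(521)), (np.float64(0.15), np.int64(204)), (np.float64(0.16), np.int64(1022)), (np.float64(0.17), np.int64(169)), (np.float64(0.18), np.int64(94)), (np.float64(0.19), np.int64(90))]
```

View pics/w6.png

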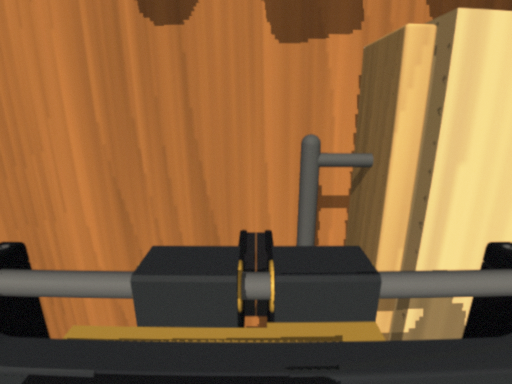

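The wrist depth shows the fingers end about 27 mm short of the reported TCP (tip at tool z ≈ -0.027, x ≈ 0.0095). That explains the fingers passing just above the bar. The tips must be taken 27 mm higher than reported, and I'll confirm this with the pinch.

```bash
python3 - <<'E'
from h import *
import pickle
s=pickle.load(open("w1.pkl","rb"))
def hit(uv,x):
    r=rays(s,[uv])[0]@s["hand_eye"][:3,:3].T;o=s["hand_eye"][:3,3];return (o+r*((x-o[0])/r[0])).round(4)
print("tip",hit((245,231.5),.0095),hit((267,231.5),.0095))
h=np.array([.5577,-.192,.003]);u=-np.array([np.cos(.021),-np.sin(.021),0])
bot.move_straight(h+u*.031+[0,0,.06],None,.2)
effector.let_go()
bot.move_straight(h+u*.031,None,.08)
print(probe_bus.current_position(),probe_bus.current_ft_force())
effector.clamp(20);print(probe_bus.current_width(),probe_bus.current_finger_force(),probe_bus.current_ft_force(),probe_bus.current_clock())
E
```

```text
tip [ 0.0095 -0.0051 -0.0277] [ 0.0095  0.0076 -0.0277]
[ 0.52714492 -0.19152129  0.00337068] [ 0.76190801 -0.65153191  0.38995098]
0.010077525838956809 19.99971628189087 [1.47195441 0.27173913 1.56966147] 18.6083
```

```bash
python3 - <<'E'
from h import *
import pickle
h=np.array([.5577,-.192,.003]);u=-np.array([np.cos(.021),-np.sin(.021),0])
bot.move_straight(h+u*.131,None,.12);print(probe_bus.current_position(),probe_bus.current_ft_force(),probe_bus.current_width())
effector.clamp(3)
bot.move_straight(h+u*.131+[0,0,.14],None,.2);print(probe_bus.current_ft_force(),probe_bus.current_clock())
effector.let_go()
bot.movep([.42,-.17,.24],down(np.pi/2-.021)) if bot.inverse_kinematics([.42,-.17,.24],down(np.pi/2-.021)) is not None else print("no")
s=snap("wrist");pickle.dump(s,open("w3.pkl","wb"))
t=snap("top");pickle.dump(t,open("t3.pkl","wb"))
a=cv2.resize(t["img"][90:260,256:440],None,fx=2.4,fy=2.4,interpolation=cv2.INTER_CUBIC)[:384]
b=s["img"][:,100:440]
cv2.imwrite("pics/c7.png",np.hstack([a,np.pad(b,((0,a.shape[0]-384),(0,0),(0,0)))])[:,:,::-1]);print(a.shape,b.shape)
print(probe_bus.current_clock(),probe_bus.current_position())
E
```

```text
[ 0.4268016  -0.18889165  0.00292549] [-0.18523067  1.60595123  2.42496429] 0.010139809076894529
[-0.05997513 -1.00141351 -0.84357835] 20.6583
(384, 442, 3) (384, 340, 3)
23.625 [ 0.41980581 -0.16996295  0.23963974]
```

View pics/c7.png

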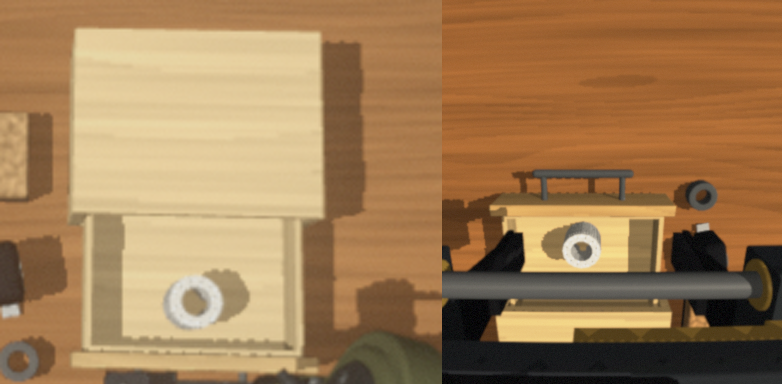

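The drawer is open. The collar's top ring centre is at (193,301) in the left crop, and at (582,247) in the right one (wrist pixel (240,247)).

```bash
python3 - <<'E'
from h import *
import pickle
s=pickle.load(open("w3.pkl","rb"));t=pickle.load(open("t3.pkl","rb"))
print("wrist",onz(s,[[240,247]],.066),"top",onz(t,[[256+193/2.4,90+301/2.4]],.066))
for n,x in (("w",s),("t",t)):
    C=cloud(x).reshape(-1,3);m=(abs(C[:,2]-.066)<.004)&(abs(C[:,0]-.5)<.06)&(abs(C[:,1]+.19)<.07);c=C[m]
    c=c[np.hypot(*(c[:,:2]-np.median(c[:,:2],0)).T)<.04]
    if len(c)>5: print(n,len(c),cv2.minEnclosingCircle(c[:,:2].astype(np.float32)),c[:,2].mean())
# better spindle from top now
for x in (t,):
    C=cloud(x).reshape(-1,3);m=(C[:,2]>.098)&(abs(C[:,0]-.615)<.03)&(abs(C[:,1]-.222)<.03);c=C[m];print("spindle",len(c),cv2.minEnclosingCircle(c[:,:2].astype(np.float32)))
for d in (np.pi/2-.021,-np.pi/2-.021,0,np.pi):
    for p in ([.48,-.192,.012],[.615,.222,.12],[.615,.222,.06]):
        q=bot.inverse_kinematics(p,down(d));print(round(d,2),p,None if q is None else np.round(q,2))
E
```

```text
wrist [[ 0.51936808 -0.19156472  0.066     ]] top [[ 0.52554225 -0.19312856  0.066     ]]
w 821 ((0.5090716481208801, -0.19273284077644348), 0.0397985614836216) 0.06478876000158679
t 305 ((0.5117242336273193, -0.1934031993150711), 0.03921160846948624) 0.06601465123009305
spindle 105 ((0.6142301559448242, 0.2232324481010437), 0.012948078103363514)
1.55 [0.48, -0.192, 0.012] [-0.01  0.22  0.37  1.99 -0.1   0.95  1.96]
1.55 [0.615, 0.222, 0.12] [-0.33  0.37 -0.08  1.53  0.03  1.24  1.14]
1.55 [0.615, 0.222, 0.06] [-0.33  0.42 -0.08  1.59  0.03  1.13  1.14]
-1.59 [0.48, -0.192, 0.012] [-0.6   0.36  1.07  2.01 -0.38  0.99 -0.93]
-1.59 [0.615, 0.222, 0.12] [-1.15  0.57  1.07  1.57 -0.51  1.31 -1.61]
-1.59 [0.615, 0.222, 0.06] [-1.15  0.65  1.07  1.62 -0.59  1.23 -1.55]
0 [0.48, -0.192, 0.012] [ 0.05  0.21  0.31  1.99 -0.08  0.95  0.4 ]
0 [0.615, 0.222, 0.12] [-0.34  0.37 -0.06  1.53  0.02  1.24 -0.4 ]
0 [0.615, 0.222, 0.06] [-0.35  0.42 -0.05  1.59  0.02  1.13 -0.4 ]
3.14 [0.48, -0.192, 0.012] [-0.6   0.36  1.07  2.01 -0.38  0.99 -2.48]
3.14 [0.615, 0.222, 0.12] [-0.04  0.41 -0.44  1.52  0.18  1.25  2.63]
3.14 [0.615, 0.222, 0.06] [-0.04  0.46 -0.44  1.58  0.21  1.15  2.61]
```

```bash
python3 - <<'E'
from h import *
import pickle
for n in ("w3","t3"):
    x=pickle.load(open(n+".pkl","rb"));C=cloud(x);I=x["img"].astype(int)
    sat=I.max(2)-I.min(2)
    m=(abs(C[...,2]-.066)<.006)&(abs(C[...,0]-.52)<.04)&(abs(C[...,1]+.19)<.05)&(sat<28)&(I.max(2)>90)
    v,u=np.nonzero(m);P=onz(x,np.c_[u,v],.066)
    (cx,cy),(w,h),_=cv2.minAreaRect(P[:,:2].astype(np.float32))
    print(n,len(v),cx,cy,w,h,cv2.minEnclosingCircle(P[:,:2].astype(np.float32)),np.median(C[m][:,2]))
    k=cv2.resize((m*255).astype(np.uint8)[v.min()-3:v.max()+4,u.min()-3:u.max()+4],None,fx=1,fy=1)
    for r in k[::1]: print(''.join('#' if e else '.' for e in r)) if n=="t3" else 0
E
```

```text
w3 726 0.5235013365745544 -0.1930822730064392 0.04773235693573952 0.0512721948325634 ((0.5230147838592529, -0.19268694519996643), 0.026187578216195107) 0.06500952535892893
t3 267 0.5259392857551575 -0.19422820210456848 0.048521265387535095 0.049295682460069656 ((0.5260717868804932, -0.19402235746383667), 0.02604575641453266) 0.06623452297063115
.............................
.............................
.............................
...........######............
.........###########.........
.......##############........
......################.......
.....#######.##########......
....#######......#######.....
....######.........#####.....
...######..........######....
...######...........#####....
...######...........#####....
...#####............######...
...######...........######...
....#####...........#####....
....#####...........#####....
....######.........######....
.....######.......#######....
.....########...########.....
......#################......
......################.......
........#############........
.........##########..........
............####.............
.............................
.............................
.............................
```

```bash
python3 - <<'E'
from h import *
import pickle
a=np.pi/2-.021;R=down(a);c=np.array([.5245,-.1933,.0025])
bot.movep(c+[0,0,.10],R);print(probe_bus.current_clock())
bot.move_straight(c,None,.12);print(probe_bus.current_position(),probe_bus.current_ft_force())
effector.clamp(45);print(probe_bus.current_width(),probe_bus.current_finger_force(),probe_bus.current_clock())
bot.move_straight(c+[0,0,.15],None,.2);print(probe_bus.current_width(),probe_bus.current_ft_force(),probe_bus.current_clock())
bot.movep([.685,.222,.16],R);print(probe_bus.current_clock())
s=snap("wrist");pickle.dump(s,open("w4.pkl","wb"));save(s,"w8.png",k=1.5)
t=snap("top");pickle.dump(t,open("t4.pkl","wb"))
E
```

```text
24.3583
[ 0.52528718 -0.19359347  0.00345098] [0.28300688 0.08425159 0.79991026]
0.04947067857109681 44.988400447473396 26.0667
0.04992624160607951 [ 0.30010975 -0.72964474 -2.34070835] 26.9667
28.6
```

View pics/w8.png

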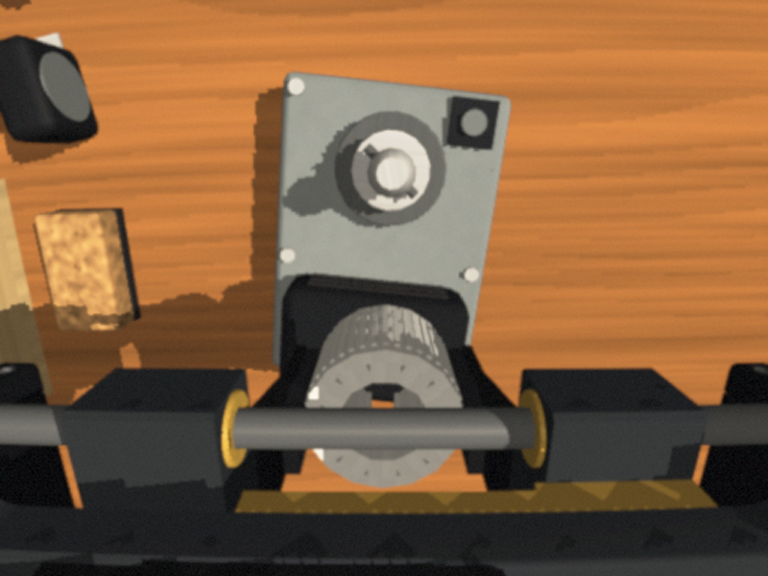

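The wrist view (1.5x) shows the spindle tip at about (393,171), with the cross pin from (371,150) to (413,193) on the light plate. The held collar's top face spans rows ~347–487 and columns 307–463.

```bash
python3 - <<'E'
from h import *
import pickle
s=pickle.load(open("w4.pkl","rb"));t=pickle.load(open("t4.pkl","rb"))
p=np.array(probe_bus.current_position());print(p,probe_bus.current_width())
print("tip",onz(s,np.array([[393,170.5]])/1.5,.112),"plate",onz(s,np.array([[393.5,170.5],[391,171]])/1.5,.066),"pin",onz(s,np.array([[371,150],[413,193]])/1.5,.079))
C=cloud(s);Z=C[...,2]
m=(Z>.104)&(np.hypot(C[...,0]-.615,C[...,1]-.222)<.03);P=C[m];print("tip cloud",m.sum(),cv2.minEnclosingCircle(P[:,:2].astype(np.float32)),np.percentile(Z[m],[50,95]))
zt=p[2]+.0025-.0034+.0635-.0025+.001
I=s["img"].astype(int)
m=(np.hypot(C[...,0]-p[0],C[...,1]-p[1])<.04)&(abs(Z-zt)<.006)&(abs(C[...,1]-p[1])<.0235);P=C[m]
print("collar",zt,m.sum(),np.median(Z[m]),P.min(0),P.max(0))
zt=np.median(Z[m])
print(onz(s,np.array([[385,347],[385,487],[307,410],[463,410]])/1.5,zt))
E
```

```text
[0.68559861 0.21936521 0.16037093] 0.049477475658936516
tip [[0.61243869 0.2266682  0.112     ]] plate [[0.61375234 0.22782028 0.066     ]
 [0.6140108  0.22630605 0.066     ]] pin [[0.60172657 0.21495861 0.079     ]
 [0.62638859 0.23871696 0.079     ]]
tip cloud 790 ((0.6136521100997925, 0.2256898134946823), 0.012752587907016277) [0.11028783 0.11238442]
collar 0.22147092614329753 4579 0.2227103193011449 [0.66058687 0.19586541 0.21548878] [0.71236349 0.24283224 0.2251354 ]
[[0.66092968 0.22128786 0.22271032]
 [0.71243099 0.22012966 0.22271032]
 [0.68213563 0.19598164 0.22271032]
 [0.68327115 0.24560391 0.22271032]]
```

```bash
python3 - <<'E'
from h import *
bot.hold(.15)
s=snap("wrist");p=s["c2w"]@np.linalg.inv(np.array(s["hand_eye"]));p=p[:3,3];print(p,probe_bus.current_position(),probe_bus.current_clock())
C=cloud(s);Z=C[...,2]
m=(Z>.102)&(np.hypot(C[...,0]-.615,C[...,1]-.222)<.03);P=C[m];print("tip cloud",m.sum(),cv2.minEnclosingCircle(P[:,:2].astype(np.float32)))
m=(np.hypot(C[...,0]-p[0],C[...,1]-p[1])<.04)&(abs(Z-.2225)<.006)
P=C[m];print("collar",P[:,0].min(),P[:,0].max())
# plate: bright low-saturation disc
I=s["img"];g=I.min(2)
m=((abs(Z-.066)<.005)&(np.hypot(C[...,0]-.614,C[...,1]-.225)<.035)&(g>150));v,u=np.nonzero(m);P=onz(s,np.c_[u,v],.066);print("plate",len(v),cv2.minEnclosingCircle(P[:,:2].astype(np.float32)))
v,u=np.nonzero((Z>.1095)&(np.hypot(C[...,0]-.615,C[...,1]-.222)<.03));P=onz(s,np.c_[u,v],.112);print("tipflat",len(v),cv2.minEnclosingCircle(P[:,:2].astype(np.float32)),u.mean()*1.5,v.mean()*1.5)
E
```

```text
[0.68527393 0.22077554 0.16031319] [0.6851991  0.22111677 0.16030407] 28.9
tip cloud 823 ((0.6137920022010803, 0.22580653429031372), 0.01292373426258564)
collar 0.6602984755373741 0.7119796614276335
plate 885 ((0.6134392023086548, 0.2260533720254898), 0.02356175146996975)
tipflat 425 ((0.6141295433044434, 0.22562989592552185), 0.009052261710166931) 387.92117647058825 173.37176470588236
```

```bash
python3 - <<'E'
from h import *
p=np.array([.6129,.2245,.105]);
bot.move_straight(p,None,.2)
bot.hold(.1);f0=probe_bus.current_ft_force();print(probe_bus.current_position(),f0,probe_bus.current_clock())
for z in (.09,.082,.074,.067):
    p[2]=z;bot.move_straight(p,None,.06);f=probe_bus.current_ft_force()-f0
    print(z,probe_bus.current_position().round(4),f.round(1),probe_bus.current_wrist_torque().round(2),probe_bus.current_clock())
    if np.linalg.norm(f)>15: break
E
```

```text
[0.61520227 0.22428438 0.10658278] [ 1.26252105  0.57252944 -2.4297522 ] 29.6
0.09 [0.6125 0.2242 0.089 ] [-1.1 -0.4  1.6] [ 0.   -0.04  0.01] 30.0
0.082 [0.6124 0.2243 0.0813] [-1.7 -1.5  0.1] [ 0.06  0.01 -0.05] 30.2833
0.074 [0.6125 0.2243 0.0733] [-1.5 -0.5  1.3] [ 0.06  0.05 -0.08] 30.5667
0.067 [0.6125 0.2243 0.0663] [-1.2  0.3  0. ] [ 0.03  0.05 -0.05] 30.8333
```

```bash
python3 - <<'E'
from h import *
p=np.array([.6129,.2245,.067]);f0=probe_bus.current_ft_force()
for z in (.063,.061,.059,.0575):
    p[2]=z;bot.move_straight(p,None,.05);bot.hold(.05);f=probe_bus.current_ft_force()-f0
    print(z,probe_bus.current_position().round(4),f.round(1),probe_bus.current_width().round(4),probe_bus.current_clock())
    if f[2]>5: break
E
```

```text
Traceback (most recent call last):
AttributeError: 'float' object has no attribute 'round'
```

```bash
python3 - <<'E'
from h import *
p=np.array([.6129,.2245,.067]);f0=np.array([0,0,-2.4])
for z in (.061,.059,.0575):
    p[2]=z;bot.move_straight(p,None,.05);bot.hold(.05);f=probe_bus.current_ft_force()-f0
    print(z,probe_bus.current_position().round(4),f.round(1),probe_bus.current_width(),probe_bus.current_clock())
    if f[2]>5: break
E
```

```text
0.061 [0.6129 0.2245 0.061 ] [ 0.3 -0.3 -0.4] 0.049777586503381495 31.4333
0.059 [0.6134 0.2247 0.0595] [-0.2  0.6  2.3] 0.04966402480427902 31.7333
0.0575 [0.6135 0.2247 0.0593] [-2.4 -0.4  8.6] 0.04978158700599149 32.0333
```

```bash
python3 - <<'E'
from h import *
p=np.array([.6131,.2246,.0570]);a0=np.pi/2-.021
for i in range(0,13):
    a=a0-.13*i
    bot.movep(p,down(a));bot.hold(.05)
    f=probe_bus.current_ft_force();z=probe_bus.current_position()
    print(i,round(a,3),z.round(4),f.round(1),np.round(probe_bus.current_wrist_torque()[2],2),round(probe_bus.current_width(),4),probe_bus.current_clock())
    if i and z[2]<.0578 and f[2]<2: print("dropped");break
    if np.linalg.norm(f)>35 : break
E
```

```text
0 1.55 [0.6136 0.2247 0.0592] [-3.6 -1.1  8.4] 0.02 0.0494 32.3333
1 1.42 [0.614  0.2249 0.0592] [-1.6 -0.8  8.1] -0.12 0.0499 32.6333
2 1.29 [0.6139 0.2247 0.0592] [-1.5  0.1  7.7] -0.06 0.0495 32.9333
3 1.16 [0.6136 0.2246 0.0592] [-2.6 -0.4  8.9] -0.13 0.0493 33.2333
4 1.03 [0.6133 0.226  0.0585] [-2.   1.5  7.1] -0.22 0.0501 33.5333
5 0.9 [0.6123 0.2247 0.0561] [-0.1  0.1 -2. ] -0.01 0.0496 33.8333
dropped
```

```bash
python3 - <<'E'
from h import *
p=np.array([.6133,.2247,.0570])
for z in (.050,.046,.042,.039,.037,.0355,.034):
    p[2]=z;bot.move_straight(p,None,.05);bot.hold(.08)
    f=probe_bus.current_ft_force();x=probe_bus.current_position()
    print(z,x.round(4),f.round(1),probe_bus.current_wrist_torque().round(2),round(probe_bus.current_width(),4),probe_bus.current_clock())
    if np.linalg.norm(f)>25: break
E
```

```text
0.05 [0.6123 0.2245 0.049 ] [-1.8  1.  -3.4] [ 0.26  0.39 -0.07] 0.0496 34.2083
0.046 [0.6131 0.2252 0.0462] [-3.1  1.4 -0.7] [ 0.44  0.64 -0.06] 0.0497 34.5417
0.042 [0.6135 0.2255 0.0424] [-1.9  3.3  2.4] [ 0.72  0.66 -0.09] 0.0494 34.875
0.039 [0.6135 0.2255 0.0397] [-4.6  3.4  4.6] [ 0.76  0.84 -0.07] 0.05 35.2083
0.037 [0.6136 0.2255 0.0386] [-5.5  2.4  8.6] [ 0.62  1.23 -0.12] 0.0497 35.5417
0.0355 [0.6136 0.2255 0.0385] [-8.1  2.4 15.3] [ 0.29  1.88 -0.09] 0.0496 35.875
0.034 [0.6136 0.2256 0.0384] [-11.3   1.1  21.6] [ 0.06  2.49 -0.14] 0.0494 36.2083
```

```bash
python3 - <<'E'
from h import *
bot.hold(.3)
s=snap("wrist");C=cloud(s);Z=C[...,2]
m=(abs(Z-.102)<.007)&(np.hypot(C[...,0]-.6136,C[...,1]-.2255)<.025)&(np.hypot(C[...,0]-.6136,C[...,1]-.2255)>.016)
print(m.sum(),np.percentile(Z[m],[25,50,75]),probe_bus.current_position(),probe_bus.current_ft_force(),probe_bus.current_width(),probe_bus.current_finger_force())
save(s,"w9.png",k=1.2)
E
```

```text
3491 [0.1007495  0.10121995 0.10160723] [0.61357497 0.22556665 0.03836408] [-10.93645373   1.22712744  21.53296753] 0.049614483168233164 45.023125468505896
```

View pics/w9.png

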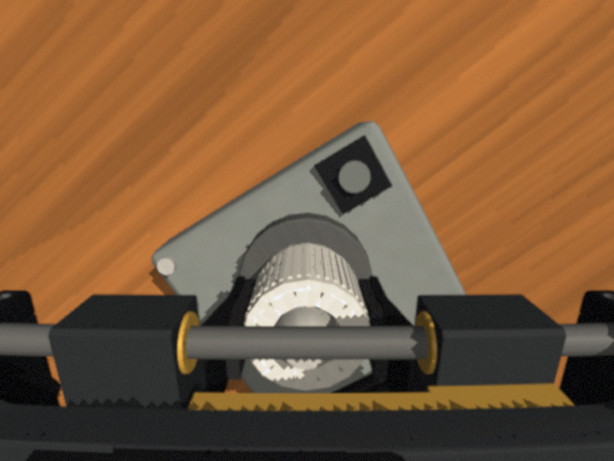

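The collar sits level on the spindle, with its top face at about (307,320). The measured top height is 101 mm against the 102 mm expected when home, and the push and grip are steady, so I'm handing in.

```bash
python3 -c "
from station import bot, optics, probe_bus, effector
print(bot.job_done(),probe_bus.current_clock())"
```

```text
the job is handed in; nothing more can be done
the job is handed in; nothing more can be done
```

The job is handed in at about 36.6 s: the collar is keyed over the cross pin and held fully home against the spring plate with about 22 N. The first two tries at the drawer passed just above the handle, because the fingertips sit about 27 mm short of the reported TCP; I corrected for that.

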